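Pry the avionics cover off a drone

TASK

Open the drone's electronics bay: put the blade of the orange-handled pry tool into the yellow notch under the edge of the grey cover and lever that edge up until it snaps free, without touching the cover with the gripper while it is still snapped shut. Lay the pry tool down flat on the bench, clear of the drone and the tray, then lift the cover off and set it gently, not dropped, right way up and flat on the floor of the white tray. Leave the other things on the bench where they are.

Things in the scene. Friction and masses are not known exactly. Their poses are not given: they have to be found in the camera images.
- drone: Black quadcopter, fixed, on skids. Origin: centre underneath, at bench height; x along its 220 mm body, y across its 110 mm width, z up. Top rim 105 mm high, flush with the cover. Bay under the cover: ledge at z = 100 mm, 25 mm deep, empty for 38 mm inward of point notch. Motors at x = +-170, y = +-115 mm, up to 93 mm high; between the motors the space beside the notch is free down to the bench.
- notch (a point): Slot in the drone's -y side, 36 mm wide, 8 mm high, between a yellow sill and the cover's underside. Point: middle of the sill's outer edge (drone x 0, y -55, z 92 mm). The sill runs 15 mm inward, then the open bay. The blade goes in level along drone +y, tip 30 to 35 mm past this point; then lower the handle by 0.40 to 0.45 rad: the blade pivots on this edge and lifts the cover.
- cover: Grey plate 120 x 88 x 5 mm (x, y, z), 120 g, on 18 mm tabs, white block 44 x 44 x 26 mm on top. Origin: under its centre at the tabs' ends; plate z = 18 to 23, block 23 to 49 mm. Starts snapped into the bay: axes as the drone's, origin at drone z = 82 mm. Once pried it stays up by itself, tilted 0.08 to 0.16 rad, and lifts straight off by the block; pressing down would shut it.
- cover_edge (a point): Middle of the lower side of the cover's notch edge, marked by a yellow stripe (cover x 0, y -44, z 18 mm). A sprung catch under the cover's middle holds it with some 8 to 11 N at the blade; the far edge just rests in its recess. At drone z = 100 mm when shut; raised less than about 7 mm it drops back, raised 8 to 9 mm it snaps free and stays up, at 107 to 114 mm.
- pry: Flat-blade pry tool lying on the bench, 190 mm long, 80 g. Origin: centre of the handle's underside; x towards the blade, z up. Orange handle 110 mm long (x = -55 to 55), 18 mm wide and high; steel blade 80 mm long, 16 mm wide, 3 mm thick, its centre plane at z = 9 mm. Balances about 10 mm ahead of the origin.
- pry_tip (a point): Middle of the blade's end (tool x = 135, z = 9 mm). Axes as the tool's.
- pry_handle (a point): Middle of the handle (tool x = 0, z = 9 mm).
- tray: White open tray, fixed: 190 x 150 x 30 mm outside, walls and floor 4 mm. Origin: centre of its underside; x along the 190 mm side, z up. The cover fits with its long side along the tray's long side, either way round, with about 30 mm to spare each way.
- spare_motor: Spare motor, silver and black, 44 mm across, 44 mm high with its shaft; origin at the centre of its underside. To be left alone.
- bottle: Jar with blue cap, 52 mm across, 100 mm high; origin at the centre of its underside. To be left alone.
- camera_module: Black camera block 50 x 40 x 30 mm with a lens; origin at the centre of its underside. To be left alone.

How it is judged:
By the outcome, as a careful person would: the job done as asked, in the order asked, and still so for the second after the job is handed in, with the robot touching nothing.
It also fails if it takes over 64 s, if anything falls off the work surface, if the arm or the gripper's body presses on something with over 40 N, if the wrist force passes 120 N, or if a joint passes its speed limit or range.

ROBOT

A 6-joint arm with a two-finger parallel gripper is mounted at the origin on the work surface. World frame = base frame: x ahead of the robot, y to its left, z up, the work surface at z = 0. Lengths are in mm, angles in rad, forces in N, time in s.
With the tool pointing down it reaches from about 350 to 775 mm from the base axis. Payload 7.3 kg.
Tool frame: the origin (TCP) lies on the mounting face of the last link; the fingertips stand 178 mm ahead of it and the grasp point (between the pads) lies 159 mm ahead of it; z points along the fingers, y is the line along which they close (so a half turn about z gives the same grasp; the last joint's range is limited). The gripper opens to 92 mm and grips with 3 to 60 N. Pads are 19 mm wide; open, the fingers measure 130 mm over their backs; the gripper's body (75 mm by 190 mm) begins 47 mm behind the grasp point.
Start: joints at [1.01, 0.342, 1.524, -0, 1.275, -0.146], TCP at [211.558, 480.49, 404.741] pointing down, gripper open.
Joint ranges: [-2.53, 2.53], [-0.77, 2.02], [0.04, 2.7], [-1, 4.14], [0.28, 2.66], [-3.11, 3.11]. Speed limits (rad/s): [2.57, 2.57, 3.14, 3.14, 3.14, 3.14].

INTERFACE

Orientations are given as [roll, pitch, yaw] about the fixed x, y, z axes, in that order (R = Rz(yaw) Ry(pitch) Rx(roll)).
In Python, from plant import bot gives the robot as it stands.
- The arm moves only by the shell command python3 shift.py 'ROWS'. ROWS is a JSON list of rows, 1 to 5 of them, each of 5 numbers: the finger opening in mm, then dx, dy, dz in mm, then a turn about the tool's z in rad; each row is the pose to reach, as a shift and turn from the pose commanded when the command began, along the tool's axes at that moment; what a row does not reach only later rows make up. A row lasts 1/8 s, in which the tool goes at most 62.5 mm and 0.188 rad, less where a joint would pass 70% of its speed; a pose out of reach is approached as far as the arm can. The fingers move at their own pace and stop on an object; the grip force is fixed at half the most. Time passes only in rows, so rows that do not move let the fingers close. It prints the time, the measured TCP pose, the force, the opening and the grip force at its end.
- bot.get_obs(): the state, without advancing time (a new reading comes with each control period).
- bot.capture(name): name is "side" or "top" or "wrist"; returns a dict with "color" (480x640x3 uint8, red, green, blue), "K" (3x3 intrinsics, pixels), "R" (3x3) and "t" (3): a world point X has camera coordinates R X + t. Camera axes: x right, y down, z forward; pixel columns grow to the right and rows downward; lengths in mm; the calibration is good to about 2 mm. A picture is of the moment at which its call begins. There is no depth.
- bot.close_job(): hands the job in; it is judged then, once.
The state is a dict: "time": time; "joint_positions": joint angles; "dq": joint speeds; "tau": joint torques, N m; "tool_pos": TCP position; "tcp_rot": TCP orientation; "contact_force": force on the tool from outside, world axes, zero at the start; "moment": the same for the moment, N m; "grip_width": finger opening in mm; "finger_force": force on a finger pad.
Only numpy, scipy, OpenCV 4.12 (cv2) and the standard library are available. Lean on these libraries where they do the work, as an engineer would, in place of code of your own. Each camera call takes 0.05 s, during which the arm holds its last target. There are 200 camera calls.

## Working session

There is one attempt and no reset: what is moved stays moved. The work goes in short steps, Python scripts to look and compute and a shell command to move; the robot and the scene stay as the last step left them, time stands still between calls to the robot, and variables do not carry over. Pictures are saved under pics/ and viewed, at most 10 in all, crops included, and the job is handed in when it is done.

```bash
ls; mkdir -p pics; python3 - <<'E'
from plant import bot
import cv2
for n in("top","side"):
    c=bot.capture(n); cv2.imwrite(f"pics/{n}0.png",c["color"][:,:,::-1]); print(n,c["K"],c["R"],c["t"])
o=bot.get_obs(); print(o)
E
```

```text
pics
plant.py
shift.py
top [[437.34845942   0.         321.08318857]
 [  0.         437.34845942 234.02858617]
 [  0.           0.           1.        ]] [[-0.01232012 -0.99986282 -0.01107032]
 [-0.98184695  0.01419229 -0.18914318]
 [ 0.18927435  0.0085391  -0.98188711]] [ 24.20302331 525.83359183 938.82686001]
side [[517.87009429   0.         314.45166578]
 [  0.         517.87009429 242.39850567]
 [  0.           0.           1.        ]] [[ 9.74369881e-01 -2.24951065e-01  5.95007102e-04]
 [-1.47670564e-01 -6.41622189e-01 -7.52671490e-01]
 [ 1.69696023e-01  7.33292564e-01 -6.58395986e-01]] [-485.27676176  128.60800874 1257.79440677]
{'time': 0.1, 'joint_positions': array([ 1.01000408e+00,  3.42646178e-01,  1.52488134e+00, -5.42510902e-06,
        1.27540091e+00, -1.45977198e-01]), 'dq': array([-1.64417973e-04, -6.43318912e-04, -4.06510350e-03,  3.39302263e-04,
        9.58763303e-04, -1.85629625e-05]), 'tau': array([ 2.69413751e-03, -4.31999516e+01, -2.44696534e+01,  7.20267836e-02,
        5.25200833e-02, -8.51030700e-05]), 'tool_pos': array([211.49616305, 480.39471131, 404.13188031]), 'tcp_rot': array([-3.14027033e+00, -1.89168119e-04,  2.72677906e+00]), 'contact_force': array([-0.89376297, -0.61500329,  0.07894064]), 'moment': array([0.01141873, 0.03370641, 0.06807295]), 'finger_force': 0.0, 'grip_width': 91.6572619957804}
```
View pics/top0.png

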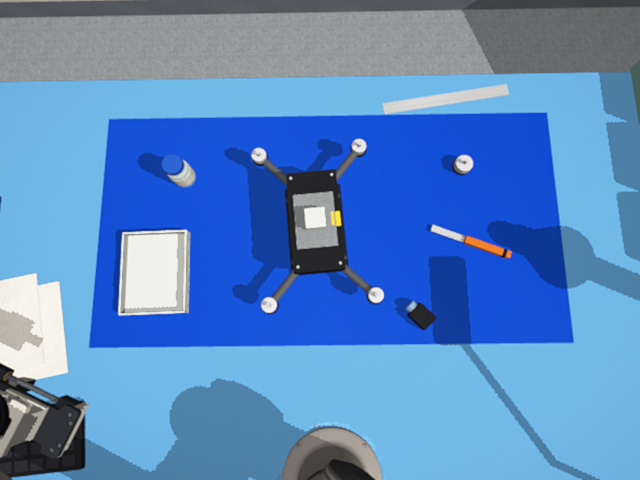

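View pics/side0.png

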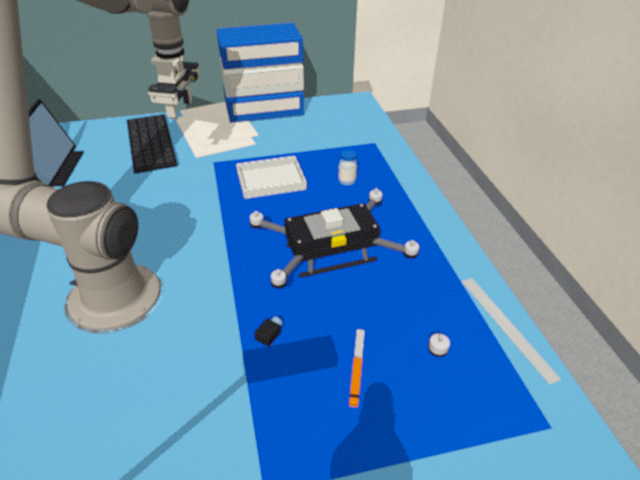

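Top view: drone centre at about (316,222) with its yellow notch at (336,218) facing right; pry tool from blade tip (432,228) to handle end (510,254); tray at (154,272). The side view agrees. Next I'll measure the poses.

```bash
cat > h.py <<'E'
import cv2, numpy as np
from plant import bot
def unproj(c,uv,z):
    uv=np.atleast_2d(uv).astype(float)
    d=np.c_[uv,np.ones(len(uv))]@np.linalg.inv(c["K"]).T@c["R"]
    o=-c["R"].T@c["t"]
    return o+d*((z-o[2])/d[:,2])[:,None]
def proj(c,X):
    p=(np.atleast_2d(X)@c["R"].T+c["t"])@c["K"].T
    return p[:,:2]/p[:,2:]
def mask(c,lo,hi,box):
    hsv=cv2.cvtColor(c["color"],cv2.COLOR_RGB2HSV)
    m=cv2.inRange(hsv,np.array(lo),np.array(hi)); k=np.zeros_like(m); x0,y0,x1,y1=box; k[y0:y1,x0:x1]=m[y0:y1,x0:x1]
    n,l,s,_=cv2.connectedComponentsWithStats(k); i=1+np.argmax(s[1:,4])
    return np.argwhere(l==i)[:,::-1]
def rect(c,px,z):
    r=cv2.minAreaRect(unproj(c,px,z)[:,:2].astype(np.float32)); return np.round(np.r_[r[0],r[1],r[2]],2)
def rep(): 
    o=bot.get_obs(); print({k:np.round(o[k],3) for k in("time","tool_pos","tcp_rot","contact_force","grip_width","finger_force")})
E
python3 - <<'E'
from h import *
c=bot.capture("top"); s=bot.capture("side")
W=([0,0,150],[180,70,255])
for u,v in((259,155),(359,147),(269,304),(376,295)):
    p=mask(c,*W,(u-13,v-13,u+13,v+13)); print("motor",len(p),p.mean(0),unproj(c,(p.min(0)+p.max(0))/2,91)[0])
print("block",rect(c,mask(c,[0,0,190],[180,40,255],(295,195,335,240)),131))
print("tray",rect(c,mask(c,*W,(110,220,200,325)),28))
for n,k,b in(("top",c,(420,215,525,270)),("side",s,(340,320,370,410))):
    p=mask(k,[5,120,100],[22,255,255],b); q=mask(k,*W,b)
    print(n,"handle",rect(k,p,15),"blade",rect(k,q,10), unproj(k,p.mean(0),15)[0],unproj(k,q.mean(0),10)[0])
for n,k,b in(("top",c,(320,200,350,235)),("side",s,(320,225,355,255))):
    p=mask(k,[22,120,100],[35,255,255],b); print(n,"yellow",p.min(0),p.max(0),p.mean(0),unproj(k,p.mean(0),96)[0])
    cv2.imwrite(f"pics/z_{n}.png",cv2.resize(k["color"][b[1]-35:b[3]+35,b[0]-65:b[2]+45,::-1],None,fx=4,fy=4))
E
```

```text
motor 164 [258.54878049 154.68292683] [701.28055332 155.31795283  91.        ]
motor 157 [358.77070064 145.50955414] [720.12183841 -69.97167697  91.        ]
motor 204 [268.61764706 304.59313725] [368.84679451 129.32959477  91.        ]
motor 192 [375.86979167 294.61979167] [386.81197524 -96.28582538  91.        ]
block [547.14  29.27  44.09  43.07   4.47]
tray [449.26 399.97 191.56 159.55   1.5 ]
top handle [ 499.93 -359.43   92.58   17.63   68.92] blade [ 532.32 -277.88   78.14   17.15   68.72] [ 499.85390683 -359.51104675   15.        ] [ 532.42754524 -277.83088791   10.        ]
side handle [ 502.29 -361.04   90.2    14.7    69.06] blade [ 534.47 -277.72   76.44   17.81   69.07] [ 501.70370426 -362.73943997   15.        ] [ 533.78585272 -279.42527836   10.        ]
top yellow [335 210] [341 226] [337.86363636 218.06818182] [552.04027158 -20.07093171  96.        ]
side yellow [331 235] [346 247] [338.31736527 240.91017964] [550.10291672 -33.12043622  96.        ]
```

View pics/z_top.png

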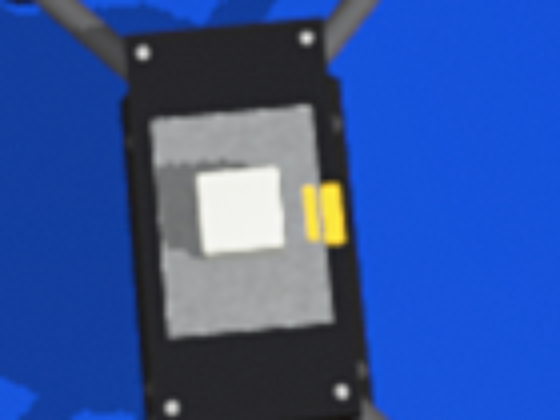

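Block and motors agree: the drone is at (547,29) with yaw 0.078, and the notch is at (551.6,-25.4). The pry tool's origin is at (499,-367) with yaw 1.20.

```bash
cat > go.py <<'E'
# go.py x y z yaw -> shift in tool axes from measured pose (z of TCP)
import sys; from h import *
from scipy.spatial.transform import Rotation as Ro
o=bot.get_obs(); x=np.array(sys.argv[1:5],float); R=Ro.from_euler("xyz",o["tcp_rot"]).as_matrix()
yaw=np.arctan2(R[1,0],R[0,0]); d=R.T@(x[:3]-o["tool_pos"]); t=-(x[3]-yaw+np.pi)%(2*np.pi)-np.pi
t=(t+np.pi)%(2*np.pi)-np.pi
print("d",d.round(1),"turn",t.round(3),"rows",max(np.linalg.norm(d)/62.5,abs(t)/.188).round(1)); rep()
E
python3 go.py 480 150 400 1.2025
```

```text
d [-378.9 -194.2    4.4] turn 1.524 rows 8.1
{'time': np.float64(0.2), 'tool_pos': array([211.53 , 480.435, 404.3  ]), 'tcp_rot': array([-3.141, -0.   ,  2.727]), 'contact_force': array([ 0.177, -0.412,  0.453]), 'grip_width': np.float64(91.729), 'finger_force': np.float64(0.0)}
```

```bash
python3 shift.py '[[92,-379,-194,4,1.5],[92,-379,-194,4,1.5],[92,-379,-194,4,1.5],[92,-379,-194,4,1.5],[92,-379,-194,4,1.5]]'; python3 go.py 500.8 -362.2 300 1.2025
```

```text
time: 0.82
tool_pos: [409.7, 236.3, 401.8]
tcp_rot: [3.141, -0.0, 1.783]
contact_force: [0.9, 1.0, -0.2]
grip_width: 91.5
finger_force: 0.0
d [-604.3  -37.1  101.7] turn 0.581 rows 9.8
{'time': np.float64(0.825), 'tool_pos': array([409.681, 236.34 , 401.836]), 'tcp_rot': array([ 3.141, -0.   ,  1.783]), 'contact_force': array([ 0.904,  0.996, -0.229]), 'grip_width': np.float64(91.549), 'finger_force': np.float64(0.0)}
```

```bash
python3 shift.py '[[92,-604,-37,60,0.58],[92,-604,-37,60,0.58],[92,-604,-37,60,0.58],[92,-604,-37,60,0.58],[92,-604,-37,60,0.58]]'; python3 go.py 500.8 -362.2 300 1.2025
```

```text
time: 1.45
tool_pos: [457.4, -71.1, 370.8]
tcp_rot: [3.141, -0.0, 1.209]
contact_force: [0.5, -0.2, 0.8]
grip_width: 91.7
finger_force: 0.0
d [-256.9  143.6   70.8] turn 0.006 rows 4.8
{'time': np.float64(1.45), 'tool_pos': array([457.407, -71.118, 370.836]), 'tcp_rot': array([ 3.141, -0.   ,  1.209]), 'contact_force': array([ 0.491, -0.217,  0.756]), 'grip_width': np.float64(91.718), 'finger_force': np.float64(0.0)}
```

```bash
python3 go.py 500.8 -362.2 260 1.2025 | head -1
```

```text
d [-256.9  143.6  110.8] turn 0.006 rows 5.0
```

```bash
python3 shift.py '[[92,-257,143.6,71,0.006],[92,-257,143.6,71,0.006],[92,-257,143.6,71,0.006],[92,-257,143.6,71,0.006],[92,-257,143.6,71,0.006]]'; python3 - <<'E'
from h import *
c=bot.capture("wrist"); cv2.imwrite("pics/w1.png",c["color"][:,:,::-1])
p=mask(c,[5,120,100],[22,255,255],(0,0,640,480)); print("handle",rect(c,p,16),unproj(c,p.mean(0),16)[0])
g=bot.get_obs()["tool_pos"]; print(proj(c,[[g[0],g[1],18],[533.2,-278.2,10],[547.6,-240.8,10]]))
E
python3 go.py 500.8 -362.2 181 1.2025
```

```text
time: 2.08
tool_pos: [500.7, -362.6, 299.0]
tcp_rot: [-3.141, -0.0, 1.202]
contact_force: [1.2, 0.8, 0.6]
grip_width: 91.6
finger_force: 0.0
handle [ 561.05 -565.15   18.48  284.43   68.95] [ 576.63626256 -573.45569404   16.        ]
[[313.70705565 246.02750413]
 [311.24153426 100.11064784]
 [311.1184199   29.81400241]]
d [  5.5  -1.7 116. ] turn -0.003 rows 1.9
{'time': np.float64(2.125), 'tool_pos': array([ 500.416, -367.694,  296.99 ]), 'tcp_rot': array([3.141e+00, 2.000e-03, 1.199e+00]), 'contact_force': array([-2.048, -3.37 , -0.862]), 'grip_width': np.float64(91.132), 'finger_force': np.float64(0.0)}
```

View pics/w1.png

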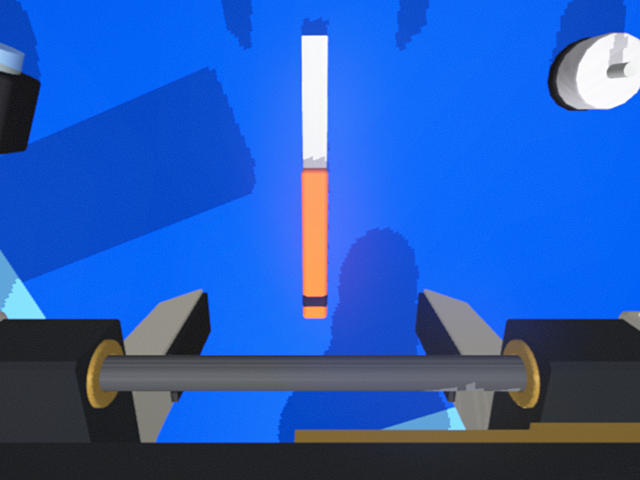

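Wrist view: the tool is lined up vertically at column 314, with its blade tip at row 36 and handle end at row 318, between the fingers. I'll descend.

```bash
python3 shift.py '[[92,0,0,50,0],[92,0,0,90,0],[92,0,0,110,0],[92,0,0,110,0],[92,0,0,110,0]]'; python3 go.py 500.8 -362.2 181 1.2025
```

```text
time: 2.75
tool_pos: [501.2, -360.4, 190.9]
tcp_rot: [3.14, 0.0, 1.203]
contact_force: [-0.5, 0.3, 0.8]
grip_width: 91.7
finger_force: 0.0
d [-1.9  0.2  9.9] turn 0.001 rows 0.2
{'time': np.float64(2.75), 'tool_pos': array([ 501.247, -360.358,  190.926]), 'tcp_rot': array([3.14 , 0.   , 1.203]), 'contact_force': array([-0.546,  0.32 ,  0.79 ]), 'grip_width': np.float64(91.668), 'finger_force': np.float64(0.0)}
```

```bash
python3 shift.py '[[92,-1,0,9.5,0],[92,-1,0,9.5,0],[15,-1,0,9.5,0],[15,-1,0,9.5,0],[15,-1,0,9.5,0]]';python3 shift.py '[[15,0,0,0,0],[15,0,0,0,0],[15,0,0,0,0],[15,0,0,0,0]]'; python3 - <<'E'
from h import *
rep(); c=bot.capture("wrist")
p=mask(c,[0,0,140],[180,60,255],(270,0,360,200)); print("blade",p.min(0),p.max(0),rect(c,p,10.5))
E
```

```text
time: 3.38
tool_pos: [500.6, -361.2, 180.6]
tcp_rot: [3.141, -0.0, 1.203]
contact_force: [-0.1, -1.4, -0.6]
grip_width: 66.6
finger_force: 0.0
time: 3.88
tool_pos: [500.5, -361.1, 180.4]
tcp_rot: [-3.142, -0.0, 1.203]
contact_force: [-0.3, 0.4, -0.2]
grip_width: 26.5
finger_force: 0.0
{'time': np.float64(3.875), 'tool_pos': array([ 500.544, -361.139,  180.396]), 'tcp_rot': array([-3.142, -0.   ,  1.203]), 'contact_force': array([-0.336,  0.382, -0.245]), 'grip_width': np.float64(26.453), 'finger_force': np.float64(0.0)}
blade [294   0] [341 199] [ 533.71 -282.25   66.76   15.76   69.04]
```

```bash
python3 shift.py '[[15,0,0,0,0],[15,0,0,0,0],[15,0,0,0,0],[15,0,0,0,0]]'; python3 shift.py '[[15,0,0,-40,0],[15,0,0,-80,0],[15,0,0,-110,0],[15,0,0,-130,0],[15,0,0,-130,0]]'; python3 go.py 559 -200 311 1.649
```

```text
time: 4.42
tool_pos: [500.6, -361.2, 180.4]
tcp_rot: [3.142, -0.0, 1.203]
contact_force: [1.6, -0.6, -0.1]
grip_width: 17.5
finger_force: 30.0
time: 5.05
tool_pos: [500.7, -361.3, 311.9]
tcp_rot: [3.139, 0.001, 1.203]
contact_force: [0.2, -0.1, -1.6]
grip_width: 17.7
finger_force: 30.0
d [171.5  -3.5   0.7] turn -0.446 rows 2.7
{'time': np.float64(5.05), 'tool_pos': array([ 500.704, -361.29 ,  311.936]), 'tcp_rot': array([3.139e+00, 1.000e-03, 1.203e+00]), 'contact_force': array([ 0.173, -0.108, -1.625]), 'grip_width': np.float64(17.741), 'finger_force': np.float64(30.0)}
```

```bash
python3 go.py 565.6 -204.1 300 1.649|head -1
```

```text
d [170.    4.1  11.8] turn -0.446 rows 2.7
```

```bash
python3 shift.py '[[15,50,1,10,-0.15],[15,100,2,20,-0.3],[15,150,3,30,-0.446],[15,170,4,40,-0.446],[15,170,4,43,-0.446]]';  python3 shift.py '[[15,0,0,0,0],[15,0,0,0,0],[15,0,0,0,0]]'; python3 - <<'E'
from h import *
from scipy.spatial.transform import Rotation as Ro
from scipy.optimize import least_squares
rep(); o=bot.get_obs()
k=[]
for n,b in(("top",(335,150,470,300)),("side",(310,230,400,420))):
    c=bot.capture(n)
    p=mask(c,[0,0,110],[180,70,255],b); q=mask(c,[5,150,100],[20,255,255],b)
    print(n,len(p),p.min(0),p.max(0),len(q),q.min(0),q.max(0))
    k.append(c["color"][b[1]:b[3],b[0]:b[2],::-1])
k=[cv2.resize(i,(400,int(400*i.shape[0]/i.shape[1])))[:600] for i in k]
H=max(i.shape[0] for i in k); f=np.zeros((H,800,3),np.uint8)
for j,i in enumerate(k): f[:i.shape[0],400*j:400*j+400]=i
cv2.imwrite("pics/pre.png",f[:600])
E
```

```text
time: 5.68
tool_pos: [565.4, -202.9, 265.7]
tcp_rot: [-3.139, -0.001, 1.65]
contact_force: [0.2, -0.5, -0.9]
grip_width: 17.7
finger_force: 30.0
time: 6.05
tool_pos: [565.1, -205.0, 267.8]
tcp_rot: [3.141, 0.0, 1.648]
contact_force: [0.4, 0.6, -1.1]
grip_width: 18.0
finger_force: 30.0
{'time': np.float64(6.05), 'tool_pos': array([ 565.081, -205.02 ,  267.779]), 'tcp_rot': array([3.141, 0.   , 1.648]), 'contact_force': array([ 0.357,  0.629, -1.093]), 'grip_width': np.float64(17.986), 'finger_force': np.float64(30.0)}Traceback (most recent call last):
  File "<stdin>", line 8, in <module>
  File "h.py", line 14, in mask
    n,l,s,_=cv2.connectedComponentsWithStats(k); i=1+np.argmax(s[1:,4])
                                                     ~~~~~~~~~^^^^^^^^^
    return _wrapfunc(a, 'argmax', axis=axis, out=out, **kwds)
    return bound(*args, **kwds)
ValueError: attempt to get argmax of an empty sequence
```

```bash
cat > look.py <<'E'
import sys; from h import *
N=np.array([551.6,-25.4,92]); u=np.array([-.0779,.997,0]); k=[]
for n in("top","side"):
    c=bot.capture(n); m=proj(c,N-45*u).ravel().astype(int); x0,y0=m[0]-50,m[1]-50
    k.append(cv2.resize(c["color"][y0:y0+100,x0:x0+100,::-1],(400,400),interpolation=cv2.INTER_CUBIC))
    print(n,"origin",x0,y0)
cv2.imwrite(sys.argv[1],np.hstack(k))
g=bot.get_obs()["tool_pos"]
E
python3 look.py pics/pre.png; python3 - <<'E'
from h import *
g=bot.get_obs()["tool_pos"]; u=np.array([-.0779,.997,0])
for n in("top","side"):
    c=bot.capture(n); print(n,proj(c,[g+129.2*u-[0,0,171.4],g+50*u-[0,0,171.4]]).round(1).tolist(),"notch",proj(c,[551.6,-25.4,92]).round(1), (c["R"]@(g)+c["t"])[2])
rep()
E
```

```text
top origin 310 166
side origin 294 201
top [[363.4, 216.3], [399.8, 213.0]] notch [[340.3 218.6]] 781.2485828257866
side [[345.0, 251.9], [356.9, 274.3]] notch [[338. 240.]] 1027.5982014140857
{'time': np.float64(6.3), 'tool_pos': array([ 565.285, -204.143,  267.568]), 'tcp_rot': array([3.141, 0.   , 1.649]), 'contact_force': array([-0.498, -0.782, -0.25 ]), 'grip_width': np.float64(18.037), 'finger_force': np.float64(30.0)}
```

View pics/pre.png

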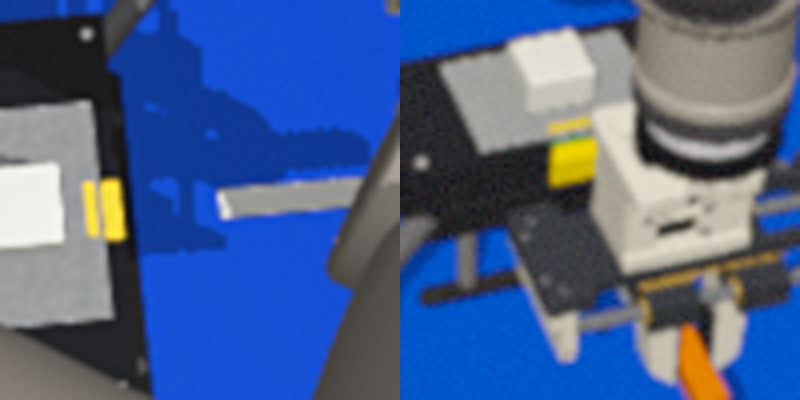

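Top crop: the blade tip is at pixel (365.3,217) and the notch's outer edge at (341.2,218.5), so the gap is about 52 mm and the tool is laterally aligned. I'll approach until the tip is about 8 mm over the sill, before the cover edge.

```bash
python3 shift.py '[[15,20,0,-1,0],[15,40,0,-1,0],[15,55,0,-1,0],[15,60,0,-1,0],[15,60,0,-1,0]]';  python3 shift.py '[[15,0,0,0,0],[15,0,0,0,0]]'; python3 - <<'E'
from h import *
rep(); c=bot.capture("wrist"); cv2.imwrite("pics/w2.png",c["color"][:,:,::-1]); t=bot.capture("top")
cv2.imwrite("pics/t2.png",cv2.resize(t["color"][190:250,300:380,::-1],None,fx=7,fy=7,interpolation=cv2.INTER_CUBIC))
print(proj(c,[[551.6,-25.4,92]]))
E
```

```text
time: 6.92
tool_pos: [560.7, -143.6, 268.6]
tcp_rot: [3.141, 0.0, 1.65]
contact_force: [0.8, 0.0, -0.3]
grip_width: 17.7
finger_force: 30.0
time: 7.18
tool_pos: [560.6, -144.6, 268.4]
tcp_rot: [3.142, -0.0, 1.649]
contact_force: [-0.7, -0.8, -0.9]
grip_width: 17.7
finger_force: 30.0
{'time': np.float64(7.175), 'tool_pos': array([ 560.638, -144.65 ,  268.36 ]), 'tcp_rot': array([ 3.142, -0.   ,  1.649]), 'contact_force': array([-0.748, -0.77 , -0.898]), 'grip_width': np.float64(17.709), 'finger_force': np.float64(30.0)}
[[311.32120965   1.31065372]]
```

View pics/w2.png

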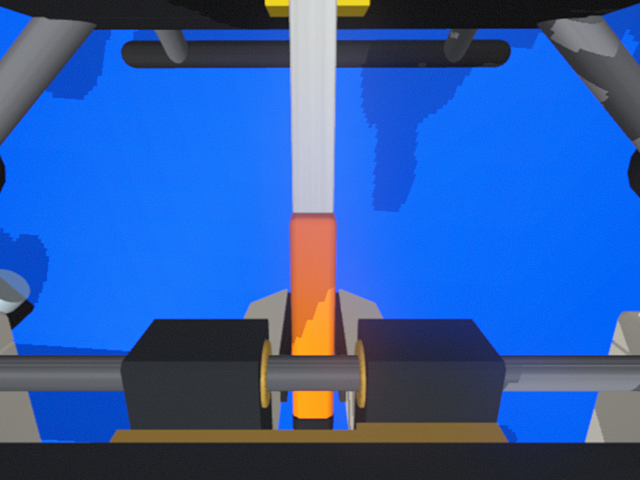

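```bash
python3 - <<'E'
from h import *
c=bot.capture("wrist"); print(c["K"][0],c["K"][1,1]); print((c["R"]).round(3)); print((-c["R"].T@c["t"]).round(1)); rep()
h=cv2.cvtColor(c["color"],cv2.COLOR_RGB2HSV)
g=c["color"].astype(int)
for r in(1,5,20,80,110,150,180,200,208,230,260,280):
    row=g[r]; m=np.where(row[:,0]>110)[0] ; m=m[(m>270)&(m<360)]; print(r,m.min(),m.max(), row[285:297].tolist() if r in(1,) else "")
E
```

```text
[398.79956235   0.         312.72841571] 398.79956234662023
[[ 0.997  0.078 -0.   ]
 [ 0.074 -0.947  0.312]
 [ 0.024 -0.311 -0.95 ]]
[554.9 -60.6 248. ]
{'time': np.float64(7.325), 'tool_pos': array([ 560.622, -144.503,  268.348]), 'tcp_rot': array([ 3.142, -0.   ,  1.649]), 'contact_force': array([-0.286, -0.563, -0.675]), 'grip_width': np.float64(17.667), 'finger_force': np.float64(30.0)}
1 271 359 [[238, 216, 36], [239, 217, 32], [237, 213, 34], [223, 196, 87], [188, 181, 158], [189, 193, 195], [203, 205, 206], [206, 208, 208], [204, 206, 206], [203, 206, 206], [199, 203, 203], [201, 204, 202]]
5 271 359 
20 289 336 
80 290 335 
110 291 335 
150 291 334 
180 292 333 
200 292 333 
208 292 333 
230 289 336 
260 290 335 
280 290 335
```

View pics/t2.png

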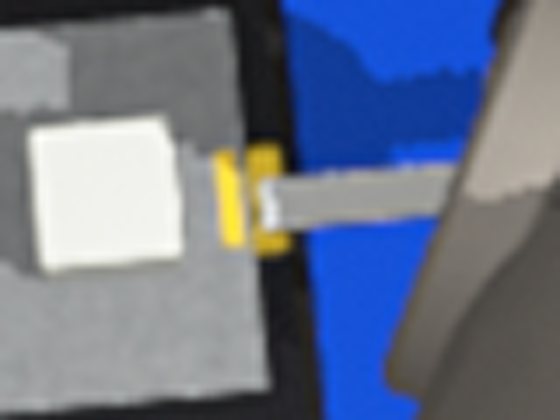

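Both views: the blade is level and centred on the yellow sill (tip at pixel (338.3,219.3), sill edge at column 341), about 6 mm in. I'll insert 26 mm more.

```bash
python3 shift.py '[[15,3,0,0.7,0],[15,8,0,0.7,0],[15,14,0,0.7,0],[15,14,0,0.7,0]]'; python3 shift.py '[[15,6,0,0,0],[15,12.5,0,0,0],[15,12.5,0,0,0],[15,12.5,0,0,0]]';  python3 - <<'E'
from h import *
rep(); t=bot.capture("top"); c=bot.capture("wrist")
g=c["color"].astype(int)
for r in(60,100,150,180,190,200,204,208,212,216,220): print(r,g[r,313].tolist(),end=" ")
E
```

```text
time: 7.82
tool_pos: [559.5, -129.5, 267.8]
tcp_rot: [-3.142, -0.0, 1.65]
contact_force: [0.4, 0.3, -0.9]
grip_width: 17.8
finger_force: 30.0
time: 8.32
tool_pos: [558.6, -117.7, 267.8]
tcp_rot: [3.141, 0.0, 1.65]
contact_force: [0.1, 0.6, -0.9]
grip_width: 17.8
finger_force: 30.0
{'time': np.float64(8.325), 'tool_pos': array([ 558.629, -117.685,  267.797]), 'tcp_rot': array([3.141, 0.   , 1.65 ]), 'contact_force': array([ 0.064,  0.604, -0.889]), 'grip_width': np.float64(17.777), 'finger_force': np.float64(30.0)}
60 [225, 226, 225] 100 [222, 224, 225] 150 [217, 219, 227] 180 [212, 215, 228] 190 [210, 214, 226] 200 [211, 213, 226] 204 [211, 212, 226] 208 [209, 212, 225] 212 [180, 178, 198] 216 [173, 99, 113] 220 [228, 127, 111]
```

```bash
python3 shift.py '[[15,0,0,3,0],[15,0.1,0,7,0],[15,0.3,0,12,0],[15,0.9,0,17,0],[15,1.6,0,21,0]]';  python3 - <<'E'
from h import *
rep(); print(bot.get_obs()["moment"])
E
```

```text
time: 9.05
tool_pos: [558.6, -116.5, 246.6]
tcp_rot: [3.141, 0.001, 1.649]
contact_force: [0.4, -3.8, 5.8]
grip_width: 17.8
finger_force: 30.0
{'time': np.float64(9.05), 'tool_pos': array([ 558.595, -116.466,  246.601]), 'tcp_rot': array([3.141e+00, 1.000e-03, 1.649e+00]), 'contact_force': array([ 0.418, -3.784,  5.848]), 'grip_width': np.float64(17.775), 'finger_force': np.float64(30.001)}
[-0.45923438  0.09010638  0.03430029]
```

Forces are sensible, so I'll continue the arc.

```bash
python3 shift.py '[[15,1,0,5,0],[15,2.2,0,9,0],[15,3.5,0,13.5,0],[15,5.2,0,18,0],[15,5.5,0,18.8,0]]';  python3 shift.py '[[15,0,0,0,0],[15,0,0,0,0]]'; python3 look.py pics/pry.png; python3 -c "
from h import *
rep()"
```

```text
time: 9.68
tool_pos: [558.0, -110.5, 227.4]
tcp_rot: [-3.141, -0.0, 1.649]
contact_force: [0.4, -3.9, 1.6]
grip_width: 17.3
finger_force: 30.0
time: 9.93
tool_pos: [558.0, -110.5, 227.9]
tcp_rot: [-3.141, -0.0, 1.649]
contact_force: [1.2, -1.5, -0.0]
grip_width: 17.4
finger_force: 30.0
top origin 310 166
side origin 294 201
{'time': np.float64(10.025), 'tool_pos': array([ 557.958, -110.514,  227.925]), 'tcp_rot': array([-3.141, -0.   ,  1.649]), 'contact_force': array([-0.467, -2.849,  1.197]), 'grip_width': np.float64(17.469), 'finger_force': np.float64(29.999)}
```

View pics/pry.png

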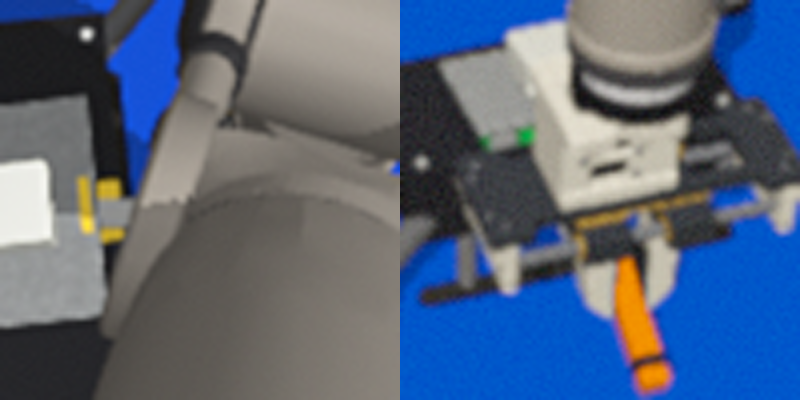

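The force dropped from 5.8 N to about 1 N. In the crops the cover edge has lifted: green board shows under the edge at (480–530,135), and the stripe shifted to column 85. I'll withdraw along the tilted blade axis.

```bash
python3 shift.py '[[15,-8,0,3.6,0],[15,-18,0,8.1,0],[15,-28,0,12.5,0],[15,-38,0,17,0],[15,-48,0,21,0]]';  python3 shift.py '[[15,-40,0,5,0],[15,-90,0,0,0],[15,-90,0,0,0],[15,-90,0,0,0]]'; python3 - <<'E'
from h import *
rep(); t=bot.capture("top"); s=bot.capture("side")
def cr(c,x,y,w): return cv2.resize(c["color"][y:y+w,x:x+w,::-1],(400,400),interpolation=cv2.INTER_CUBIC)
cv2.imwrite("pics/out.png",np.hstack([cr(t,280,150,120),cr(s,280,180,140)]))
E
```

```text
time: 10.65
tool_pos: [561.6, -159.4, 206.1]
tcp_rot: [-3.141, -0.0, 1.649]
contact_force: [0.4, -0.6, -2.3]
grip_width: 17.6
finger_force: 30.0
time: 11.15
tool_pos: [568.4, -248.2, 206.2]
tcp_rot: [-3.14, -0.001, 1.648]
contact_force: [-0.0, 0.1, -0.2]
grip_width: 17.7
finger_force: 30.0
{'time': np.float64(11.15), 'tool_pos': array([ 568.387, -248.22 ,  206.227]), 'tcp_rot': array([-3.140e+00, -1.000e-03,  1.648e+00]), 'contact_force': array([-0.026,  0.134, -0.189]), 'grip_width': np.float64(17.73), 'finger_force': np.float64(30.0)}
```

View pics/out.png

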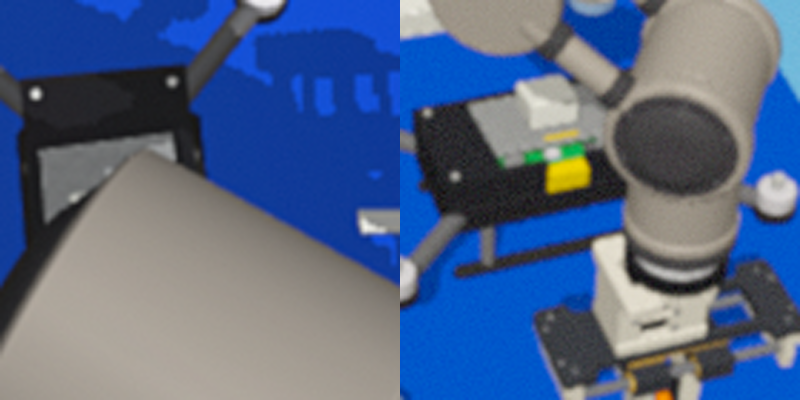

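Side crop: the cover stays up, with green showing between cover and sill at (540,155), and the blade is out. I'll back off and lay the tool down, letting the tail touch first and rotating it level.

```bash
python3 shift.py '[[15,-30,-15,0,0],[15,-50,-25,0,0],[15,-50,-25,3,0],[15,-50,-25,8,0],[15,-50,-25,12,0]]';  python3 shift.py '[[15,0,0,4,0],[15,0,0,8,0],[15,0,0,11,0],[15,0,0,13.3,0],[15,0,0,13.3,0]]'; python3 - <<'E'
from h import *
rep();print(bot.get_obs()["moment"])
s=bot.capture("wrist"); g=s["color"].astype(int)
for r in(2,60,130,180,200): 
    m=np.where(g[r,:,0]>130)[0]; m=m[(m>260)&(m<370)]; print(r,m.min() if len(m) else 0,m.max() if len(m) else 0)
E
```

```text
time: 11.88
tool_pos: [548.1, -298.2, 195.2]
tcp_rot: [-3.141, -0.002, 1.65]
contact_force: [-2.3, 5.3, 7.1]
grip_width: 17.6
finger_force: 30.0
time: 12.5
tool_pos: [548.5, -298.2, 181.8]
tcp_rot: [3.141, -0.001, 1.651]
contact_force: [-0.0, 2.7, 3.3]
grip_width: 17.8
finger_force: 30.0
{'time': np.float64(12.5), 'tool_pos': array([ 548.509, -298.237,  181.8  ]), 'tcp_rot': array([ 3.141e+00, -1.000e-03,  1.651e+00]), 'contact_force': array([-0.049,  2.663,  3.344]), 'grip_width': np.float64(17.773), 'finger_force': np.float64(30.001)}
[0.21890358 0.05053278 0.01180677]
2 287 338
60 289 337
130 290 335
180 291 334
200 292 334
```

```bash
python3 shift.py '[[15,0,0,1,0],[15,0,0,1,0],[40,0,0,1,0],[40,0,0,1,0],[40,0,0,1,0]]';  python3 shift.py '[[60,0,0,0,0],[60,0,0,-25,0],[60,0,0,-75,0],[92,0,0,-135,0],[92,0,0,-185,0]]'; python3 go.py 549 28 400 1.649
```

```text
time: 13.18
tool_pos: [547.7, -300.1, 180.3]
tcp_rot: [-3.141, -0.0, 1.649]
contact_force: [0.3, 0.0, 0.2]
grip_width: 38.9
finger_force: 0.0
time: 13.8
tool_pos: [547.7, -300.1, 368.1]
tcp_rot: [3.14, 0.001, 1.649]
contact_force: [0.5, -0.2, -0.4]
grip_width: 75.1
finger_force: 0.0
d [326.9  27.  -32.2] turn 0.0 rows 5.3
{'time': np.float64(13.8), 'tool_pos': array([ 547.695, -300.057,  368.085]), 'tcp_rot': array([3.140e+00, 1.000e-03, 1.649e+00]), 'contact_force': array([ 0.537, -0.175, -0.437]), 'grip_width': np.float64(75.052), 'finger_force': np.float64(0.0)}
```

```bash
python3 - <<'E'
from h import *
c=bot.capture("top"); s=bot.capture("side")
p=mask(c,[0,0,190],[180,40,255],(295,195,335,240)); print("block",p.mean(0),rect(c,p,136))
p=mask(s,[0,0,190],[180,40,255],(310,200,350,230)); print("block side", p.mean(0))
for k,b in((c,(110,220,200,325)),(s,(225,150,315,200))):
    p=mask(k,[0,0,150],[180,70,255],b)
    print("tray px",cv2.minAreaRect(p.astype(np.float32)),"rim",rect(k,p,30))
def cr(c,x,y,w,h): return cv2.resize(c["color"][y:y+h,x:x+w,::-1],(400,400*h//w),interpolation=cv2.INTER_CUBIC)
a=cr(c,105,215,100,115); b=cr(s,300,240,100,115)
cv2.imwrite("pics/tr.png",np.hstack([a,b]))
E
```

```text
block [311.77014218 216.69668246] [546.81  35.48  43.78  43.29   4.83]
block side [331.7833935  214.94945848]
tray px ((153.5, 272.0), (84.0, 71.0), 90.0) rim [448.97 398.91 190.95 158.67   1.51]
tray px ((271.7200012207031, 176.5399932861328), (34.648231506347656, 66.32662963867188), 81.8698959350586) rim [448.15 381.24 195.92 187.58   1.58]
```

View pics/tr.png

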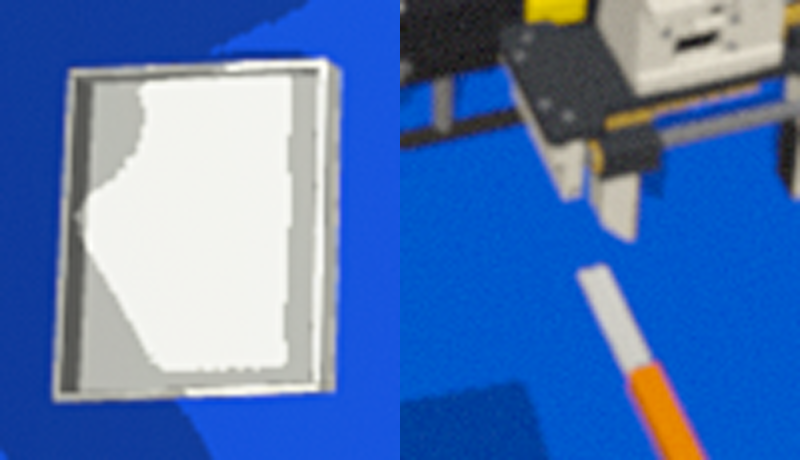

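Tray rim corners in the crop are (68,70), (330,62), (325,392) and (52,402); the pry tool lies flat on the bench with its tip at crop (590,268).

```bash
python3 - <<'E'
from h import *
c=bot.capture("top")
q=np.array([[68,70],[330,62],[325,392],[52,402]])/4+[105,215]-.4
X=unproj(c,q,30)[:,:2]; print(X.round(1),cv2.minAreaRect(X.astype(np.float32)),X.mean(0))
E
python3 go.py 547 33.5 370 1.649
```

```text
[[541.3 480.7]
 [543.8 328.2]
 [355.2 322.4]
 [351.6 475.6]] ((448.26190185546875, 401.5100402832031), (190.2327117919922, 153.2312469482422), 1.538632869720459) [447.99065703 401.69343303]
d [332.8  25.1  -2.2] turn 0.0 rows 5.3
{'time': np.float64(13.95), 'tool_pos': array([ 548.084, -300.219,  369.095]), 'tcp_rot': array([3.136, 0.004, 1.649]), 'contact_force': array([-0.438, -0.002, -0.774]), 'grip_width': np.float64(87.282), 'finger_force': np.float64(0.0)}
```

```bash
python3 shift.py '[[92,333,25,-2,0],[92,333,25,-2,0],[92,333,25,-2,0],[92,333,25,-2,0],[92,333,25,-2,0]]'; python3 shift.py '[[92,21,2,0,0],[92,21,2,0,0],[92,21,2,0,0]]'; python3 - <<'E'
from h import *
rep(); c=bot.capture("wrist")
p=mask(c,[0,0,190],[180,40,255],(150,0,500,400)); print("block",len(p),p.min(0),p.max(0),rect(c,p,136))
E
python3 go.py 547 34 293 1.649
```

```text
time: 14.58
tool_pos: [546.1, 14.4, 366.0]
tcp_rot: [-3.139, -0.001, 1.649]
contact_force: [2.1, 0.3, 0.9]
grip_width: 91.6
finger_force: 0.0
time: 14.95
tool_pos: [547.0, 32.9, 366.6]
tcp_rot: [-3.14, 0.0, 1.649]
contact_force: [0.3, -0.5, 0.9]
grip_width: 91.9
finger_force: 0.0
{'time': np.float64(14.95), 'tool_pos': array([547.008,  32.857, 366.636]), 'tcp_rot': array([-3.14 ,  0.   ,  1.649]), 'contact_force': array([ 0.311, -0.513,  0.903]), 'grip_width': np.float64(91.948), 'finger_force': np.float64(0.0)}
block 21666 [218 184] [413 320] [548.05  39.09 109.41  81.25   4.55]
d [ 1.5  0.1 73.8] turn -0.001 rows 1.2
{'time': np.float64(15.0), 'tool_pos': array([547.065,  32.53 , 366.82 ]), 'tcp_rot': array([-3.14 ,  0.   ,  1.648]), 'contact_force': array([-0.065, -0.15 , -0.358]), 'grip_width': np.float64(91.362), 'finger_force': np.float64(0.0)}
```

```bash
python3 shift.py '[[92,1,0,30,0],[92,1,0,55,0],[92,1,0,68,0],[92,1,0,74,0],[92,1,0,74,0]]'; python3 shift.py '[[38,0,0,0,0],[38,0,0,0,0],[38,0,0,0,0],[38,0,0,0,0],[38,0,0,0,0]]'; python3 shift.py '[[38,0,0,0,0],[38,0,0,0,0],[38,0,0,0,0]]'
```

```text
time: 15.62
tool_pos: [547.2, 34.2, 293.7]
tcp_rot: [3.141, -0.0, 1.649]
contact_force: [-0.0, -0.8, -0.2]
grip_width: 91.7
finger_force: 0.0
time: 16.25
tool_pos: [547.0, 34.6, 293.6]
tcp_rot: [3.141, -0.0, 1.649]
contact_force: [-0.2, -0.1, 0.4]
grip_width: 46.4
finger_force: 0.0
time: 16.62
tool_pos: [547.3, 34.5, 293.7]
tcp_rot: [3.14, 0.0, 1.649]
contact_force: [2.2, 0.3, -0.2]
grip_width: 43.6
finger_force: 30.0
```

Gripped the block at 43.6 mm. Next is a slow lift straight up.

```bash
python3 shift.py '[[38,0,0,-4,0],[38,0,0,-12,0],[38,0,0,-22,0],[38,0,0,-34,0],[38,0,0,-46,0]]'; python3 shift.py '[[38,0,0,-20,0],[38,0,0,-40,0],[38,0,0,-40,0]]'; python3 go.py 448.2 401.5 375 1.5986; python3 - <<'E'
from h import *
s=bot.capture("side"); t=bot.capture("top")
cv2.imwrite("pics/lift.png",s["color"][150:350,200:450,::-1])
E
```

```text
time: 17.25
tool_pos: [546.9, 34.6, 340.6]
tcp_rot: [3.141, -0.0, 1.649]
contact_force: [0.4, 0.4, -1.5]
grip_width: 43.8
finger_force: 30.0
time: 17.62
tool_pos: [547.2, 34.6, 381.4]
tcp_rot: [3.138, 0.001, 1.649]
contact_force: [0.3, 0.1, -0.9]
grip_width: 43.8
finger_force: 30.0
d [373.6 -69.9   6. ] turn 0.051 rows 6.1
{'time': np.float64(17.625), 'tool_pos': array([547.196,  34.557, 381.44 ]), 'tcp_rot': array([3.138e+00, 1.000e-03, 1.649e+00]), 'contact_force': array([ 0.28 ,  0.063, -0.895]), 'grip_width': np.float64(43.756), 'finger_force': np.float64(29.977)}
```

```bash
python3 shift.py '[[38,40,-7,0,0.02],[38,100,-19,0,0.051],[38,160,-30,0,0.051],[38,220,-41,0,0.051],[38,280,-52,0,0.051]]'; python3 shift.py '[[38,50,-10,0,0],[38,80,-14,0,0],[38,91,-18,0,0],[38,91,-18,0,0]]'; python3 go.py 448.2 401.5 240 1.5986
```

```text
time: 18.35
tool_pos: [472.3, 311.3, 378.5]
tcp_rot: [-3.14, 0.001, 1.598]
contact_force: [0.7, -0.6, -2.0]
grip_width: 43.7
finger_force: 30.0
time: 18.85
tool_pos: [452.4, 400.0, 378.7]
tcp_rot: [-3.14, 0.001, 1.599]
contact_force: [-0.4, -0.7, -1.5]
grip_width: 43.9
finger_force: 30.0
d [  1.7  -4.  138.7] turn 0.0 rows 2.2
{'time': np.float64(18.85), 'tool_pos': array([452.427, 400.027, 378.691]), 'tcp_rot': array([-3.140e+00,  1.000e-03,  1.599e+00]), 'contact_force': array([-0.388, -0.677, -1.515]), 'grip_width': np.float64(43.924), 'finger_force': np.float64(29.977)}
```

```bash
python3 shift.py '[[38,1,-4,40,0],[38,1,-4,80,0],[38,1,-4,115,0],[38,1,-4,135,0],[38,1,-4,138,0]]'; python3 shift.py '[[38,0,0,5,0],[38,0,0,10,0],[38,0,0,14,0],[38,0,0,18,0],[38,0,0,18,0]]'
```

```text
time: 19.48
tool_pos: [448.9, 399.3, 240.1]
tcp_rot: [-3.139, 0.002, 1.597]
contact_force: [0.4, 0.0, -1.1]
grip_width: 44.1
finger_force: 30.0
time: 20.1
tool_pos: [448.6, 401.0, 223.2]
tcp_rot: [-3.141, 0.0, 1.598]
contact_force: [0.7, 0.1, -0.4]
grip_width: 43.8
finger_force: 30.0
```

```bash
python3 shift.py '[[38,0,0,2,0],[38,0,0,4,0],[38,0,0,6,0],[38,0,0,7,0],[38,0,0,7,0]]'; python3 shift.py '[[38,0,0,1,0],[38,0,0,2,0],[38,0,0,2,0]]'
```

```text
time: 20.72
tool_pos: [448.7, 401.0, 216.5]
tcp_rot: [-3.142, -0.0, 1.598]
contact_force: [-0.3, -0.5, -1.7]
grip_width: 43.6
finger_force: 30.0
time: 21.1
tool_pos: [448.6, 401.0, 214.5]
tcp_rot: [-3.141, -0.0, 1.598]
contact_force: [-0.8, -0.1, -1.7]
grip_width: 44.0
finger_force: 30.0
```

```bash
for i in 1 2; do python3 shift.py '[[38,0,0,0.7,0],[38,0,0,1.4,0],[38,0,0,2,0],[38,0,0,2,0]]' | egrep 'tool_pos|contact'; done
```

```text
tool_pos: [448.7, 400.9, 213.5]
contact_force: [-1.0, -1.8, 7.8]
tool_pos: [448.8, 400.7, 213.0]
contact_force: [-3.7, -6.4, 17.8]
```

```bash
python3 shift.py '[[38,0,0,0.5,0],[38,0,0,0.8,0],[38,0,0,0.8,0],[38,0,0,0.8,0]]' | egrep 'tool_pos|tcp_rot|contact|width'; python3 - <<'E'
from h import *
print(bot.get_obs()["moment"])
for n,b in(("top",(115,220,195,320)),("side",(230,150,315,205))):
    c=bot.capture(n)
    # predicted edge pixels of plate for level / tilted
    m=mask(c,[0,0,90],[180,40,175],b); print(n,len(m),m.min(0),m.max(0),m.mean(0).round(1))
E
```

```text
tool_pos: [448.8, 400.6, 212.8]
tcp_rot: [3.14, -0.0, 1.598]
contact_force: [-4.8, -7.9, 21.7]
grip_width: 43.5
[-1.12857705  1.4094275   0.06930416]
top 1156 [115 245] [147 317] [125.3 283.8]
side 626 [250 150] [296 186] [272.5 169.7]
```

```bash
python3 shift.py '[[38,-1,-0.3,0,0],[38,-2,-0.6,0,0],[38,-3,-1,0,0],[38,-4,-1,0,0],[38,-4,-1,0,0]]' | egrep 'tool_pos|tcp_rot|contact|width'; python3 -c "
from h import *
print(bot.get_obs()['moment'])"
```

```text
tool_pos: [448.4, 397.9, 211.7]
tcp_rot: [3.138, -0.004, 1.598]
contact_force: [-0.1, 2.6, 7.6]
grip_width: 43.6
[0.612695   0.25074377 0.07249163]
```

```bash
python3 shift.py '[[38,-1,-0.5,0.5,0],[38,-2,-1,1,0],[38,-3,-1.5,1.2,0],[38,-3,-1.5,1.2,0]]' | egrep 'tool_pos|tcp_rot|contact|width'; python3 -c "
from h import *
print(bot.get_obs()['moment'])"
```

```text
tool_pos: [447.5, 395.1, 210.6]
tcp_rot: [3.136, -0.005, 1.598]
contact_force: [1.9, 3.9, 6.3]
grip_width: 43.4
[ 0.79652456 -0.07108344 -0.01881353]
```

```bash
for i in 1 2; do python3 shift.py '[[38,-1,0,0.5,0],[38,-2,0,1,0],[38,-2,0,1,0]]' | egrep 'tool_pos|contact'; python3 -c "
from h import *
print(bot.get_obs()['moment'])"; done
```

```text
tool_pos: [447.5, 393.1, 209.4]
contact_force: [1.8, 4.1, 5.7]
[ 0.75614451 -0.11376656 -0.02968213]
tool_pos: [447.4, 391.4, 208.7]
contact_force: [1.0, 4.7, 7.8]
[ 1.04247819  0.17101235 -0.07019527]
```

```bash
python3 shift.py '[[38,0,0,0.4,0],[38,0,0,0.8,0],[38,0,0,0.8,0]]' | egrep 'tool_pos|contact'; python3 - <<'E'
from h import *
print(bot.get_obs()["moment"])
# plate visible region in the side/top view: check edge line vs level prediction
g=bot.get_obs()["tool_pos"]; a=.028; ux=np.array([np.cos(a),np.sin(a),0]); uy=np.array([-np.sin(a),np.cos(a),0])
o=np.array([g[0],g[1],4])
for n in("top","side"):
    c=bot.capture(n); print(n,[proj(c,o+sx*60*ux+sy*44*uy+[0,0,23]).round(1).ravel().tolist() for sx,sy in((-1,-1),(1,-1),(1,1),(-1,1))])
    b=(115,220,195,320) if n=="top" else (225,145,315,205)
    cv2.imwrite(f"pics/set_{n}.png",cv2.resize(c["color"][b[1]:b[3],b[0]:b[2],::-1],None,fx=5,fy=5))
    e=c["color"].astype(int)
    if n=="side":
        for col in (240,245,250,255,260,285,290,295,300): print(col,[int(v.mean()) for v in e[155:198,col]])
E
```

```text
tool_pos: [447.3, 391.4, 208.6]
contact_force: [-1.2, 2.6, 13.3]
[ 0.81566775  0.55432985 -0.03506541]
top [[176.7, 297.8], [177.8, 245.4], [139.8, 247.0], [137.8, 299.4]]
side [[253.2, 185.6], [292.1, 180.0], [286.0, 164.7], [248.6, 170.0]]
240 [70, 123, 167, 187, 179, 152, 128, 135, 181, 206, 202, 196, 182, 164, 151, 166, 186, 191, 194, 201, 206, 205, 200, 195, 190, 190, 182, 164, 153, 147, 137, 123, 114, 110, 104, 98, 96, 95, 100, 98, 98, 98, 99]
245 [94, 138, 159, 151, 138, 128, 144, 187, 213, 204, 196, 194, 196, 196, 196, 206, 220, 226, 224, 225, 225, 224, 222, 218, 216, 209, 200, 195, 193, 192, 189, 178, 177, 181, 203, 218, 204, 193, 191, 190, 190, 186, 183]
250 [171, 169, 160, 140, 126, 120, 126, 147, 152, 154, 171, 192, 197, 199, 200, 191, 178, 178, 188, 192, 198, 210, 214, 216, 220, 223, 223, 225, 222, 224, 225, 225, 226, 230, 227, 210, 197, 198, 199, 197, 202, 201, 185]
255 [99, 74, 66, 61, 50, 60, 61, 77, 114, 134, 140, 139, 140, 145, 147, 158, 162, 161, 167, 164, 162, 166, 168, 165, 168, 164, 168, 166, 164, 167, 168, 179, 203, 213, 201, 199, 197, 196, 198, 201, 204, 194, 
[... 367 characters left out ...]
 212, 201, 196, 197, 196, 193, 184, 161, 128, 97, 97, 97, 96]
290 [106, 126, 151, 147, 141, 138, 140, 140, 151, 168, 174, 177, 193, 212, 217, 216, 209, 200, 189, 179, 171, 165, 166, 167, 168, 163, 167, 187, 206, 202, 196, 198, 197, 197, 200, 198, 182, 147, 102, 98, 99, 98, 99]
295 [106, 123, 136, 149, 154, 149, 143, 143, 148, 152, 156, 166, 188, 212, 222, 221, 224, 226, 225, 225, 223, 225, 224, 225, 224, 225, 222, 211, 203, 197, 197, 197, 195, 202, 203, 194, 158, 108, 99, 95, 96, 98, 99]
300 [147, 140, 123, 97, 83, 91, 97, 92, 80, 91, 109, 123, 145, 164, 183, 203, 204, 200, 190, 177, 173, 180, 187, 200, 212, 215, 218, 216, 206, 196, 199, 197, 197, 195, 185, 157, 116, 100, 97, 99, 95, 96, 99]
```

A vertical push is now stiff (z moved 0.1 mm for +6 N) and the plate's pixels fit the level prediction, so the cover is flat. I'll relax the push and release.

```bash
python3 shift.py '[[38,0.5,0,-0.8,0],[38,0.5,0,-1.3,0],[38,0.5,0,-1.3,0]]' | egrep 'tool_pos|contact';  python3 shift.py '[[55,0,0,0,0],[55,0,0,0,0],[65,0,0,0,0],[65,0,0,0,0]]' | egrep 'tool_pos|contact|width'; python3 shift.py '[[65,0,0,-10,0],[65,0,0,-30,0],[70,0,0,-70,0],[92,0,0,-120,0],[92,0,0,-160,0]]'| egrep 'tool_pos|contact|width'
```

```text
tool_pos: [447.3, 391.4, 208.7]
contact_force: [1.7, 4.2, 7.4]
tool_pos: [446.4, 390.3, 206.7]
contact_force: [-1.2, 0.7, -0.1]
grip_width: 64.5
tool_pos: [446.3, 390.4, 370.0]
contact_force: [-0.1, -0.1, -0.4]
grip_width: 85.4
```

```bash
python3 shift.py '[[92,90,-235,0,0],[92,90,-235,0,0],[92,90,-235,0,0],[92,90,-235,0,0],[92,90,-235,0,0]]'| egrep 'tool_pos'; python3 shift.py '[[92,0,0,0,0],[92,0,0,0,0]]'| egrep 'time|tool_pos'; python3 - <<'E'
from h import *
c=bot.capture("top"); s=bot.capture("side")
# gray plate + block in tray
h=cv2.cvtColor(c["color"],cv2.COLOR_RGB2HSV)
p=mask(c,[0,0,100],[180,60,185],(122,236,186,308)); print("plate",len(p),p.min(0),p.max(0),rect(c,p,27))
p=mask(c,[0,0,215],[180,25,255],(140,255,172,290)); print("block",len(p),rect(c,p,53))
p=mask(s,[0,0,100],[180,60,185],(240,150,305,195)); print("side plate",len(p),rect(s,p,27))
p=mask(c,[5,120,100],[22,255,255],(380,150,560,300)); print("handle",rect(c,p,15))
e=c["color"].astype(int)
for r in range(240,306,4): print(r,[int(v.mean()) for v in e[r,122:190:2]])
E
```

```text
tool_pos: [205.4, 474.7, 368.0]
time: 27.42
tool_pos: [210.4, 473.6, 367.2]
plate 1739 [133 245] [178 299] [448.37 395.74 103.68 123.67  89.19]
block 360 [447.15 390.63  42.92  40.21  89.24]
side plate 492 [449.45 383.43 119.3   98.31   1.2 ]
handle [ 546.38 -296.76   17.47   93.76    4.46]
240 [236, 167, 161, 230, 241, 241, 241, 241, 241, 241, 241, 241, 241, 241, 241, 241, 241, 241, 241, 241, 241, 241, 242, 242, 242, 242, 242, 244, 186, 185, 183, 222, 209, 164]
244 [244, 163, 161, 234, 242, 241, 241, 236, 227, 228, 228, 228, 214, 228, 215, 227, 187, 228, 187, 212, 185, 213, 183, 186, 184, 209, 246, 246, 187, 186, 184, 224, 201, 176]
248 [244, 162, 161, 238, 241, 241, 244, 184, 184, 161, 161, 165, 164, 163, 160, 162, 166, 166, 162, 164, 166, 169, 166, 163, 161, 162, 163, 163, 152, 188, 184, 213, 185, 177]
252 [236, 160, 161, 244, 241, 242, 229, 181, 185, 164, 161, 161, 164, 164, 166, 164, 160, 160, 163, 161, 162, 164, 166, 164, 161, 163, 160, 164, 147, 187, 184, 225, 181, 165]
256 [236, 160, 172, 243, 241, 242, 184, 183, 184, 170, 162, 164, 167, 168, 167, 164, 166, 164, 161, 162, 162
[... 1466 characters left out ...]

292 [162, 161, 237, 240, 240, 243, 183, 184, 165, 163, 161, 157, 160, 160, 161, 162, 164, 163, 167, 160, 166, 165, 168, 166, 163, 166, 168, 145, 187, 184, 185, 239, 165, 157]
296 [161, 161, 244, 240, 240, 241, 236, 225, 183, 161, 160, 162, 164, 158, 162, 159, 160, 161, 164, 162, 157, 164, 161, 162, 163, 163, 162, 150, 185, 186, 167, 240, 163, 175]
300 [160, 172, 243, 240, 240, 240, 240, 241, 242, 244, 244, 243, 244, 244, 244, 243, 244, 244, 243, 244, 243, 242, 242, 242, 242, 242, 244, 213, 184, 184, 183, 239, 162, 173]
304 [159, 172, 243, 240, 240, 240, 240, 240, 241, 241, 241, 241, 241, 241, 241, 241, 241, 241, 241, 241, 242, 241, 242, 242, 242, 242, 244, 230, 183, 185, 183, 236, 163, 156]
```

The plate lies inside the tray walls with its edges where a level plate should be, the block is centred on it, and the pry tool is clear of the drone.

```bash
python3 -c "
from plant import bot
print(bot.close_job())"
```

```text
the job is handed in; nothing more can be done
None
```

The job is handed in at about 27 s. The cover was pried free and then lifted off, and it lies right way up and level on the tray floor. The pry tool is flat on the bench, clear of the drone and tray. The final flatness check came from pixel measurements, because my 10 pictures were used up, and no verdict came back.

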